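# Hold the hand lens over the snail shell

## Task

Draw the hand lens out of its wooden stand by its handle and hold it up, glass lying level, centred over the dish with the snail shell, with the glass about 10 cm above the table. Finish while still holding it there, steady and touching nothing else, so that a visitor can look down through it; leave the three dishes and the jar where they stand.

Things in the scene. Friction and masses are not known exactly. Their poses are not given: they have to be found in the camera images.
- lens_grip (a point): Where to hold the hand lens: middle of the bare part of its straight black bar handle, 16 mm wide (own y), 12 mm thick (own z). Own x runs along the handle to the glass, own z is square to the glass. In the stand the handle rises 37 to 40 degrees above level, glass uppermost, own z up and back; 40 mm from socket, 38 mm from rim. Pinch across y, fingers square to the handle.
- lens_glass (a point): Centre of the round glass of the same hand lens, 80 mm from lens_grip along own x; the steel rim is 84 mm across and 8 mm thick. Axes as at lens_grip.
- magnifier: The hand lens as a whole: one loose rigid piece, 207 mm long, about 0.12 kg, balancing 12 mm from lens_grip towards the glass. Origin at the handle's lower end on its middle line, 85 mm behind lens_grip; axes as there.
- stand: Wooden stand, fixed: foot 120 x 80 x 16 mm with a slanting block 36 x 44 x 60 mm. Its rectangular socket is 45 mm deep, about 1 mm wider than the handle on each side and rises 40 degrees above level. Origin on the table under the block's lower end; own +x is the level direction in which the handle leans. Nothing latches: the handle is free once drawn 45 mm along its length.
- stand_mouth (a point): Centre of the socket's mouth, 69 mm above the table.
- shell_dish: Loose shallow clear dish, 84 mm across and 15 mm high, 3 mm wall, with a brown and cream snail shell about 35 mm across in its middle, its top about 33 mm above the table: the target. Origin at the centre of its underside.
- twig_dish: Bystander: an equal dish with a brown forked twig in it. Origin at the centre of its underside.
- empty_dish: Bystander: an equal dish, empty. Origin at the centre of its underside.
- jar: Bystander: closed jar 56 mm across, 75 mm high. Origin at the centre of its underside.
There are look-alikes about, which are no part of the job. Of the things that look like the stand, the smaller one is meant. What is shaped like the magnifier but orange is not meant.

How it is judged:
By the outcome, as a careful person would: the job done as asked, in the order asked, and still so for the second after the job is handed in, while the arm keeps its last pose, push and grip.
It also fails if it takes over 35 s, if anything falls off the work surface, if the arm or the gripper's body presses on something with over 40 N, if the wrist force passes 120 N, or if a joint passes its speed limit or range.

## Robot

A 6-joint arm with a two-finger parallel gripper is mounted at the origin on the work surface. World frame = base frame: x ahead of the robot, y to its left, z up, the work surface at z = 0. Lengths are in m, angles in degrees, forces in N, time in s.
With the tool pointing down it reaches from about 0.25 to 0.725 m from the base axis. Payload 9.7 kg.
Tool frame: the origin (TCP) lies midway between the tips of the shut fingers; the grasp point (between the pads) lies 19 mm behind it; z points along the fingers, x is the direction in which the jaws open and shut, and the axes are right-handed (so a half turn about z gives the same grasp; the last joint's range is limited). The gripper opens to 85 mm and grips with 20 to 120 N. Pads are 22 mm wide; open, the fingers measure 114 mm over their backs; the gripper's body (76 mm by 85 mm) begins 54 mm behind the grasp point. The pads swing forward as they close: fully open they stand 13 mm farther back than shut.
Start: joints at [73.453, 4.979, 10.078, 95.1, 0, 90], TCP at [0.157, 0.527, 0.231] pointing down, gripper open.
Joint ranges: [-179.16, 179.16], [-48.56, 103.87], [-65.8, 70.77], [-126.05, 130.52], [-82.76, 87.17], [-180, 180]. Speed limits (degrees/s): [127.2, 127.2, 147.25, 180, 180, 180].

## Interface

Orientations are given as [roll, pitch, yaw] about the fixed x, y, z axes, in that order (R = Rz(yaw) Ry(pitch) Rx(roll)).
In Python, from workcell import bot, optics gives the robot as it stands.
- The arm moves only by the shell command python3 -m creep 'ROWS' [FORCE]. ROWS is JSON, a list of rows, each a list of 7 numbers: the shift along the tool's x, y, z in m, then the turn, a rotation vector about the tool's x, y, z in rad, then the opening, from 0 (shut) to 1 (fully open). A call has 1 to 8 rows; each row is the pose to reach, as a shift and turn from the pose commanded when the call began, along the tool's axes at that moment; what a row does not reach only later rows make up. A row lasts 1/10 s, in which the tool goes at most 50 mm and 8.59 degrees, less where a joint would pass 70% of its speed; a pose out of reach is approached as far as the arm can. A call with a gripper value outside its range is refused whole. The fingers move at their own pace and stop on an object; FORCE is the grip in N (left out, the last holds). Time passes only in rows, so rows that repeat a pose let the fingers close. It gives the time, the measured TCP pose, the force and the opening at its end, in the units of the state.
- bot.get_obs(): the state, without advancing time (a new reading comes with each control period).
- optics.camera(name): name is "scene" or "top" or "wrist"; returns the picture (420x560x3 uint8, red, green, blue); there is no depth.
- optics.camera_params(name): a dict with "camera_matrix" (3x3 intrinsics, pixels), "R" (3x3) and "t" (3): a world point X has camera coordinates R X + t; the wrist camera has in their place "mount" (4x4, takes a point from camera to tool coordinates, whose origin is the TCP and whose axes are the tool frame's). Camera axes: x right, y down, z forward; pixel columns grow to the right and rows downward; lengths in m; the calibration is good to about 2 mm. A picture is of the moment at which its call begins: read the wrist's pose just before it. camera_params takes no time and is no camera call.
- bot.job_done(): hands the job in, once; it reports no verdict.
The state is a dict: "time": time; "q": joint angles; "qd": joint speeds; "joint_efforts": joint torques, N m; "ee_pos": TCP position; "tcp_rot": TCP orientation; "wrist_force": force on the tool from outside, world axes, zero at the start; "torque": the same for the moment, N m; "opening": finger opening in m.
Only numpy, scipy, OpenCV 4.12 (cv2) and the standard library are available. Lean on these libraries where they do the work, as an engineer would, in place of code of your own. Each camera call takes 0.05 s, during which the arm holds its last target.

## Working session

There is one attempt and no reset: what is moved stays moved. The work goes in short steps, Python scripts to look and compute and a shell command to move; the robot and the scene stay as the last step left them, time stands still between calls to the robot, and variables do not carry over. Pictures are saved under pics/ and viewed, and the job is handed in when it is done.

```bash
mkdir -p pics; ls; cat > h.py <<'E'
from workcell import bot, optics
import numpy as np, cv2
def snap(n,f):
    o=bot.get_obs(); im=optics.camera(n); cv2.imwrite('pics/'+f,im[:,:,::-1]); return o,im
E
python3 - <<'E'
from h import *
o,_=snap('scene','s1.png'); snap('top','t1.png'); print(o)
for n in ('scene','top','wrist'): print(n,optics.camera_params(n))
E
```

```text
pics
{'time': 0.0, 'q': array([7.34546603e+01, 5.01060153e+00, 1.00329045e+01, 9.51017853e+01,
       2.02064413e-04, 8.99994870e+01]), 'qd': array([ 0.08214027, -0.00861689,  0.07007165,  0.01421038,  0.00180323,
       -0.05798969]), 'joint_efforts': array([-1.08900284e-03, -5.20381200e+01,  4.64808512e+01,  1.59188057e-02,
       -4.18628656e-05,  4.35396018e-06]), 'ee_pos': array([0.1565518 , 0.52698184, 0.230574  ]), 'tcp_rot': array([-1.79999797e+02,  7.94823663e-02,  7.34551734e+01]), 'wrist_force': array([-0.75272077,  0.35163497,  0.3352034 ]), 'torque': array([ 0.00163074, -0.04870497, -0.03886806]), 'opening': 0.08549794858490045}
scene {'camera_matrix': array([[522.90484189,   0.        , 283.35502182],
       [  0.        , 522.90484189, 203.97651401],
       [  0.        ,   0.        ,   1.        ]]), 'R': array([[ 0.03591683,  0.99927498, -0.01262907],
       [ 0.85926447, -0.03733206, -0.51016751],
       [-0.5102691 ,  0.00747189, -0.85998234]]), 't': array([ 0.03808143, -0.35383412,  1.4658155 ])}
top {'camera_matrix': array([[478.20807962,   0.        , 274.21292
[... 179 characters left out ...]
   [-9.99384398e-01, -1.43206208e-04, -3.50828286e-02],
       [ 3.50827692e-02, -8.55701172e-03, -9.99347776e-01]]), 't': array([-0.03970946,  0.4581513 ,  1.2724427 ])}
wrist {'camera_matrix': array([[335.50231535,   0.        , 284.0000032 ],
       [  0.        , 335.50231535, 210.47371852],
       [  0.        ,   0.        ,   1.        ]]), 'mount': array([[ 9.99999761e-01,  4.84549650e-04, -4.93668470e-04,
        -3.91868254e-04],
       [-3.11102214e-04,  9.52455437e-01,  3.04677771e-01,
        -7.81494752e-02],
       [ 6.17828725e-04, -3.04677544e-01,  9.52455360e-01,
        -1.42876019e-01],
       [ 0.00000000e+00,  0.00000000e+00,  0.00000000e+00,
         1.00000000e+00]])}
```

View pics/s1.png

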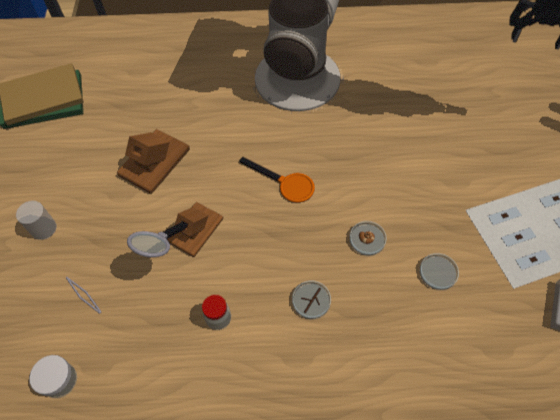

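View pics/t1.png

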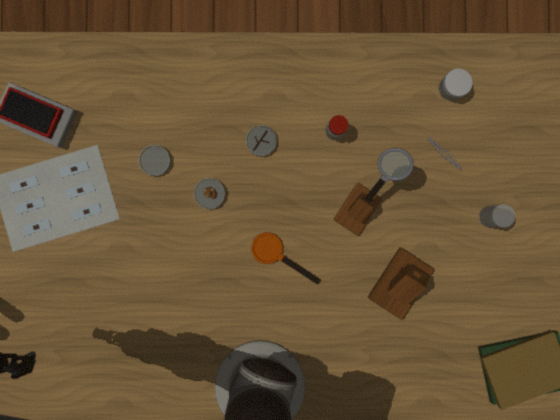

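The scene view shows the lens rim at about (148,244), its handle at (176,230), the stand at (195,225) and the shell dish at (367,238). In the top view the rim is at (395,165), the handle at (375,190) and the shell dish at (210,194). I'll enlarge both views and measure.

```bash
python3 - <<'E'
import cv2,numpy as np
t=cv2.imread('pics/t1.png');s=cv2.imread('pics/s1.png')
a=cv2.resize(t[135:245,325:425],None,fx=5,fy=5,interpolation=cv2.INTER_CUBIC)
b=cv2.resize(s[195:265,115:235],None,fx=5,fy=5,interpolation=cv2.INTER_CUBIC)
c=cv2.resize(t[165:225,180:240],None,fx=5,fy=5,interpolation=cv2.INTER_CUBIC)
d=cv2.resize(s[210:270,335:395],None,fx=5,fy=5,interpolation=cv2.INTER_CUBIC)
cv2.imwrite('pics/ta.png',a);cv2.imwrite('pics/sb.png',b);cv2.imwrite('pics/dish.png',np.hstack([c,d]))
E
```

```text
(no output)
```

View pics/ta.png

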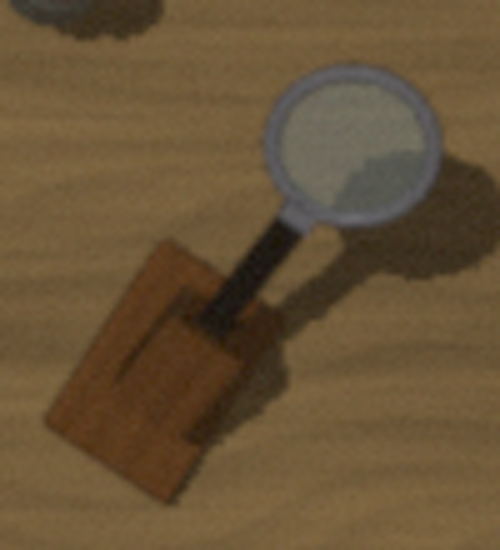

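View pics/sb.png

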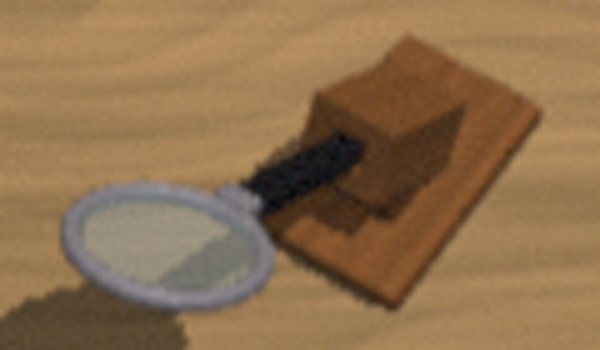

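View pics/dish.png

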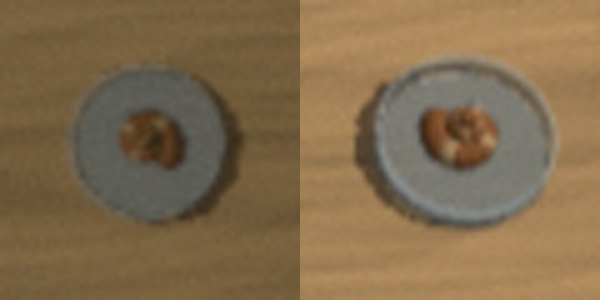

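Enlarged 5x, the top crop shows the rim centre at crop (354,145) and the handle running from (290,225) to (217,326). In the scene crop the rim centre is at (168,245) and the handle runs from (258,197) to (348,150). Next I'll triangulate the rim, handle and dishes.

```bash
cat >> h.py <<'E'
P={n:optics.camera_params(n) for n in('scene','top','wrist')}
def Pm(n): return P[n]['camera_matrix']@np.c_[P[n]['R'],P[n]['t']]
def tri(us,ut):
    X=cv2.triangulatePoints(Pm('scene'),Pm('top'),np.array(us,float),np.array(ut,float)).ravel(); return X[:3]/X[3]
def proj(n,X):
    p=Pm(n)@np.r_[X,1]; return p[:2]/p[2]
def ray(n,u,z):
    p=P[n]; d=p['R'].T@np.linalg.inv(p['camera_matrix'])@[u[0],u[1],1]; c=-p['R'].T@p['t']; return c+d*(z-c[2])/d[2]
E
python3 - <<'E'
from h import *
t=cv2.imread('pics/t1.png');s=cv2.imread('pics/s1.png')
def roi(im,x0,y0,x1,y1):
    m=np.zeros(im.shape[:2],np.uint8); m[y0:y1,x0:x1]=255; return m
def big(m):
    c,_=cv2.findContours(m,cv2.RETR_EXTERNAL,cv2.CHAIN_APPROX_NONE); return max(c,key=cv2.contourArea)
out={}
for n,im,r in(('top',t,(375,140,425,184)),('scene',s,(120,225,172,262))):
    h=cv2.cvtColor(im,cv2.COLOR_BGR2HSV)
    b,g,rr=[im[:,:,i].astype(int) for i in range(3)]
    m=(((b-rr)>-3)&(b>70)).astype(np.uint8)*255&roi(im,*r)
    c=big(m); e=cv2.fitEllipse(cv2.convexHull(c)); print(n,'rim',e); out[n,'rim']=e[0]
    r2=(360,170,392,206) if n=='top' else (160,218,192,242)
    m=(im.max(2)<45).astype(np.uint8)*255&roi(im,*r2); c=big(m); q=cv2.minAreaRect(c); print(n,'handle',q,cv2.boxPoints(q).tolist())
for z in(.0,):pass
X=tri(out['scene','rim'],out['top','rim']);print('glass',X,proj('scene',X),proj('top',X))
# dishes
for nm,rt,rs in(('shell',(190,175,232,213),(345,218,392,258)),):
    for n,im,r in(('top',t,rt),('scene',s,rs)):
        b,g,rr=[im[:,:,i].astype(int) for i in range(3)]
        m=((b-rr)>-8).astype(np.uint8)*255&roi(im,*r)
        c=big(m);e=cv2.fitEllipse(cv2.convexHull(c));print(nm,n,e,ray(n,e[0],0.008))
E
```

```text
top rim ((394.46270751953125, 165.7142333984375), (30.624361038208008, 35.16059494018555), 65.44684600830078)
top handle ((375.09832763671875, 191.08193969726562), (8.194360733032227, 25.607376098632812), 39.80557632446289) [[363.7540588378906, 198.2950439453125], [380.1474914550781, 178.6229248046875], [386.4425964355469, 183.86883544921875], [370.0491638183594, 203.54095458984375]]
scene rim ((149.30348205566406, 242.70538330078125), (26.583675384521484, 42.082664489746094), 91.96774291992188)
scene handle ((176.12803649902344, 228.86505126953125), (8.352940559387207, 23.764705657958984), 61.927513122558594) [[163.67820739746094, 230.77162170410156], [184.64707946777344, 219.58824157714844], [188.57786560058594, 226.95848083496094], [167.60899353027344, 238.14186096191406]]
glass [ 0.56803612 -0.32945593  0.13376049] [148.77293044 242.66717737] [393.93395511 165.7345906 ]
shell top ((215.22703552246094, 202.40696716308594), (7.150578498840332, 13.940258026123047), 55.24760818481445) [0.48583163 0.1182314  0.008     ]
shell scene ((366.1960144042969, 240.84500122070312), (25.79135513305664, 33.01839828491211), 109.41281127929688) [0.52030945 0.13265485 0.008     ]
```

```bash
python3 - <<'E'
from h import *
f=lambda o,p:[(p[0]+.5)/5-.5+o[0],(p[1]+.5)/5-.5+o[1]]
T=(325,135);S=(115,195)
g=tri(f(S,(168,245)),f(T,(354,145)))
e=tri(f(S,(250,198)),f(T,(290,222)))
m=tri(f(S,(348,152)),f(T,(217,326)))
for X in(g,e,m):print(X)
for d in(g-m,):print('yaw',np.degrees(np.arctan2(d[1],d[0])),'el',np.degrees(np.arcsin(d[2]/np.linalg.norm(d))),np.linalg.norm(d))
print('dish',ray('top',f((180,165),(150,144)),.008),ray('scene',f((335,210),(464-300,142)),.008))
print(tri(f((335,210),(464-300,140)),f((180,165),(150,144))))
E
```

```text
[ 0.57249143 -0.33025442  0.13877977]
[ 0.5380408  -0.30560892  0.1112883 ]
[ 0.48968658 -0.27792057  0.06026333]
yaw -32.29347331104515 el 38.713706833404366 0.1255400645091031
dish [0.509991   0.13339246 0.008     ] [0.51318028 0.1362527  0.008     ]
[0.51043141 0.13554971 0.00462144]
```

The hand readings give an elevation of 38.7°, a mouth-to-glass distance of 125 mm (120 expected) and a shell dish at about (0.511, 0.135). That is plausible, so I'll move the wrist camera to a tilted viewing pose.

```bash
cat >> h.py <<'E'
from scipy.spatial.transform import Rotation as Ro
def pose(o=None):
    o=o or bot.get_obs(); return Ro.from_euler('xyz',o['tcp_rot'],degrees=True).as_matrix(), np.array(o['ee_pos'])
def own(yaw,el):
    y,e=np.radians([yaw,el]); x=np.array([np.cos(e)*np.cos(y),np.cos(e)*np.sin(y),np.sin(e)])
    z=np.array([-np.sin(e)*np.cos(y),-np.sin(e)*np.sin(y),np.cos(e)]); return np.c_[x,np.cross(z,x),z]
def toolR(yaw,el):
    O=own(yaw,el); return np.c_[O[:,1],O[:,0],-O[:,2]]
def delta(Rt,pt):
    R,p=pose(); d=R.T@(np.array(pt)-p); r=Ro.from_matrix(R.T@Rt).as_rotvec()
    print('shift',d.round(4),'rot',r.round(4),'|d|',np.linalg.norm(d).round(3),'deg',np.degrees(np.linalg.norm(r)).round(1)); return d,r
E
python3 - <<'E'
from h import *
G=np.array([.518,-.296,.087]);O=own(-32.3,38.5)
pt=G+.15*O[:,2];print(pt)
delta(toolR(-32.3,38.5),pt)
delta(toolR(-32.3,0),pt+[0,0,.05])
E
```

```text
[ 0.43907182 -0.24610368  0.20439122]
shift [-0.6607  0.491   0.0271] rot [-0.6675 -0.0912  0.2649] |d| 0.824 deg 41.5
shift [-0.6607  0.491  -0.0229] rot [2.00e-04 1.20e-03 2.75e-01] |d| 0.823 deg 15.8
```

```bash
python3 -m creep '[[-0.08,0.06,-0.005,0,0,0.03,1],[-0.16,0.12,-0.01,0,0,0.06,1],[-0.25,0.18,-0.01,0,0,0.1,1],[-0.33,0.24,-0.01,0,0,0.13,1],[-0.33,0.24,-0.01,0,0,0.13,1],[-0.33,0.24,-0.01,0,0,0.13,1],[-0.33,0.24,-0.01,0,0,0.13,1],[-0.33,0.24,-0.01,0,0,0.13,1]]'; python3 -c "
from h import *
print(bot.get_obs()['q'].round(1))
G=np.array([.518,-.296,.087]);O=own(-32.3,38.5)
delta(toolR(-32.3,38.5),G+.15*O[:,2])"
```

```text
time: 0.9
ee_pos: [0.2899, 0.1485, 0.2411]
tcp_rot: [180.0, -0.0, 66.1]
wrist_force: [0.6, 1.4, -0.6]
opening: 0.0852
[ 27.1 -25.1 -14.6 100.5  -0.   51.1]
shift [-0.3001  0.2965  0.0367] rot [-0.6704 -0.0494  0.1402] |d| 0.423 deg 39.3
```

```bash
python3 -m creep '[[-0.3,0.2965,0.037,-0.67,-0.05,0.14,1],[-0.3,0.2965,0.037,-0.67,-0.05,0.14,1],[-0.3,0.2965,0.037,-0.67,-0.05,0.14,1],[-0.3,0.2965,0.037,-0.67,-0.05,0.14,1],[-0.3,0.2965,0.037,-0.67,-0.05,0.14,1],[-0.3,0.2965,0.037,-0.67,-0.05,0.14,1],[-0.3,0.2965,0.037,-0.67,-0.05,0.14,1],[-0.3,0.2965,0.037,-0.67,-0.05,0.14,1]]'; python3 -m creep '[[0,0,0,0,0,0,1],[0,0,0,0,0,0,1],[0,0,0,0,0,0,1]]'; python3 -c "
from h import *
print(bot.get_obs()['q'].round(1))
G=np.array([.518,-.296,.087]);O=own(-32.3,38.5)
delta(toolR(-32.3,38.5),G+.15*O[:,2])
o,_=snap('wrist','w1.png');print(o)"
```

```text
time: 1.7
ee_pos: [0.4324, -0.2081, 0.2093]
tcp_rot: [141.4, 0.1, 57.7]
wrist_force: [2.0, 1.0, 0.3]
opening: 0.0855
time: 2.0
ee_pos: [0.4327, -0.2057, 0.2093]
tcp_rot: [141.6, 0.1, 57.7]
wrist_force: [-0.5, -0.4, -0.5]
opening: 0.0853
[-21.4 -45.  -39.1  58.   -6.8   8.6]
shift [-0.0307  0.0181  0.0206] rot [-0.0011  0.0009  0.0005] |d| 0.041 deg 0.1
{'time': 2.0, 'q': array([-21.38317381, -45.0034379 , -39.09793105,  57.98254391,
        -6.81074778,   8.56547287]), 'qd': array([ 2.18067855, -0.43928   ,  0.22617475, -0.10818158,  0.08561405,
       -0.10573336]), 'joint_efforts': array([-1.99346691e+00, -7.64807671e+00,  5.28006005e+01, -6.76568046e+00,
       -3.40339830e-01, -1.28404977e-02]), 'ee_pos': array([ 0.43265316, -0.20570514,  0.20926292]), 'tcp_rot': array([1.41561103e+02, 5.53842454e-02, 5.76896043e+01]), 'wrist_force': array([-0.46505741, -0.4403664 , -0.46702106]), 'torque': array([ 0.30794987,  0.44455753, -0.01426942]), 'opening': 0.08532557489107447}
```

View pics/w1.png

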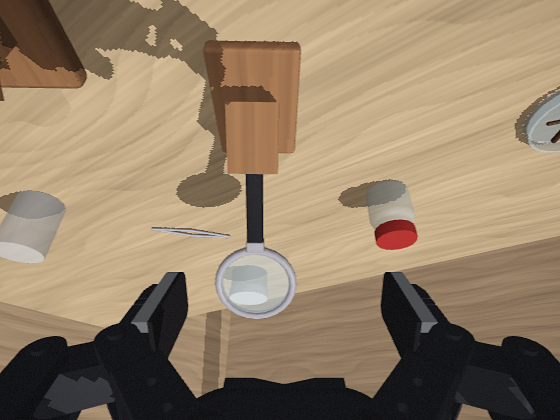

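The wrist view shows the handle upright in the image, from the socket at (255,174) to the ferrule at (255,243), with the rim centre at about (256,283). There are no obstacles near the grip. I'll move closer for a second view.

```bash
python3 -m creep '[[-0.031,0.0,0.06,0,0,0,1],[-0.031,0.0,0.06,0,0,0,1],[-0.031,0.0,0.06,0,0,0,1],[-0.031,0.0,0.06,0,0,0,1],[-0.031,0.0,0.06,0,0,0,1],[-0.031,0.0,0.06,0,0,0,1]]'; python3 -c "
from h import *
import json
o,_=snap('wrist','w2.png');print(o['q'].round(1),o['qd'].round(2),list(o['ee_pos']),list(o['tcp_rot']))"
```

```text
time: 2.65
ee_pos: [0.4482, -0.2517, 0.164]
tcp_rot: [141.4, 0.0, 57.7]
wrist_force: [0.9, 0.3, 0.8]
opening: 0.0852
[-27.7 -40.5 -42.2  49.8  -2.8   3.5] [-0.51  0.16 -0.37 -0.09  0.15 -0.11] [np.float64(0.4482368613312186), np.float64(-0.2517437640577099), np.float64(0.1639568511197624)] [np.float64(141.4195359648757), np.float64(0.048067595475826036), np.float64(57.748199781715)]
```

View pics/w2.png

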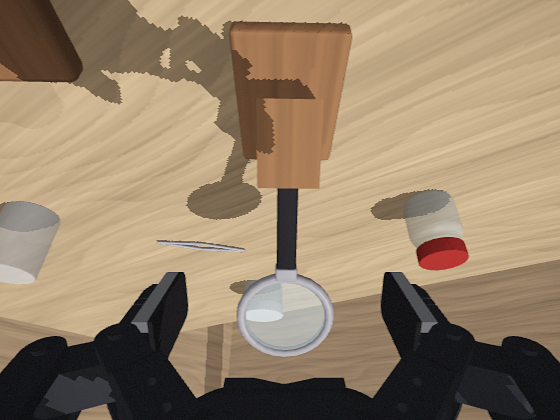

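In the second wrist view the handle runs from (288,188) to (287,270), and the rim centre is at about (285,315). The handle lies centred between the fingers. Next I'll combine all four views.

```bash
python3 - <<'E'
from h import *
from scipy.optimize import least_squares
poses=[(Ro.from_euler('xyz',r,degrees=True).as_matrix(),np.array(p)) for p,r in(([.43265316,-.20570514,.20926292],[141.561103,.0553842,57.6896]),([.4482369,-.2517438,.1639569],[141.41954,.0480676,57.7482]))]
def wP(R,p):
    M=np.eye(4);M[:3,:3]=R;M[:3,3]=p; C=np.linalg.inv(M@P['wrist']['mount']); return P['wrist']['camera_matrix']@C[:3]
PP=[wP(*poses[0]),wP(*poses[1]),Pm('scene'),Pm('top')]
meas=[]
for f,hr,rr in(('w1.png',(240,170,270,245),(205,235,305,325)),('w2.png',(265,186,310,272),(225,265,345,362))):
    im=cv2.imread('pics/'+f)
    m=(im.max(2)<70).astype(np.uint8)*255; k=np.zeros_like(m);k[hr[1]:hr[3],hr[0]:hr[2]]=255
    ys,xs=np.nonzero(m&k); print(f,'handle rows',ys.min(),ys.max(),'col@top',xs[ys==ys.min()+6].mean(),'col@bot',xs[ys==ys.max()-4].mean(), 'w',(ys==ys.min()+6).sum(),(ys==ys.max()-4).sum())
    a=im.astype(int);m=((a[:,:,0]-a[:,:,2]>-12)&(a.max(2)>110)).astype(np.uint8)*255;k[:]=0;k[rr[1]:rr[3],rr[0]:rr[2]]=255
    c=max(cv2.findContours(m&k,cv2.RETR_EXTERNAL,cv2.CHAIN_APPROX_NONE)[0],key=cv2.contourArea); e=cv2.fitEllipse(cv2.convexHull(c));print('rim',e)
    meas.append((e[0],(xs[ys==ys.max()-4].mean(),ys.max()+.5)))
f=lambda o,p:[(p[0]+.5)/5-.5+o[0],(p[1]+.5)/5-.5+o[1]]
T=(325,135);S=(115,195)
obs={'rim':[meas[0][0],meas[1][0],f(S,(168,245)),f(T,(354,145))],'ferr':[meas[0][1],meas[1][1],f(S,(250,196)),f(T,(290,224))]}
for n,u in obs.items():
    F=[335,335,522,478]
    w=np.array([.7,.7,1,1])/1
    D=[.3,.3,1.2,1.1]
    fn=lambda X:np.concatenate([((lambda q:q[:2]/q[2])(M@np.r_[X,1])-np.array(v))*ww for M,v,ww in zip(PP,u,w)])
    s=least_squares(fn,[.55,-.31,.12]);print(n,s.x,s.fun.reshape(-1,2).round(1).tolist())
    A=least_squares(lambda X:fn(X)[:4],[.55,-.31,.12]);print('  wrist only',A.x)
E
```

```text
w1.png handle rows 174 242 col@top 254.0 col@bot 254.5 w 17 16
rim ((255.35252380371094, 281.43359375), (74.36223602294922, 79.71376037597656), 99.65354919433594)
w2.png handle rows 189 269 col@top 287.5 col@bot 285.5 w 20 20
rim ((284.892333984375, 313.3401794433594), (86.61397552490234, 95.72503662109375), 86.58808898925781)
rim [ 0.57251165 -0.33003283  0.13852338] [[0.2, -0.0], [-0.2, 0.1], [-0.5, 0.0], [-0.7, 0.0]]
  wrist only [ 0.5708876  -0.3288538   0.13917252]
ferr [ 0.53718361 -0.30628126  0.11509534] [[0.3, -0.1], [0.5, -0.3], [-1.2, -0.8], [0.1, -0.2]]
  wrist only [ 0.5367399  -0.30658416  0.11549898]
```

```bash
python3 - <<'E'
from h import *
ps=[(Ro.from_euler('xyz',r,degrees=True).as_matrix(),np.array(p)) for p,r in(([.43265316,-.20570514,.20926292],[141.561103,.0553842,57.6896]),([.4482369,-.2517438,.1639569],[141.41954,.0480676,57.7482]))]
rim=np.array([.572,-.3296,.1388])
K=np.linalg.inv(P['wrist']['camera_matrix'])
im=[cv2.imread('pics/w1.png'),cv2.imread('pics/w2.png')]
for el in(37,38.5,40):
  O=own(-32.3,el)
  for i,(R,p) in enumerate(ps):
    M=np.eye(4);M[:3,:3]=R;M[:3,3]=p;M=M@P['wrist']['mount']
    r=(178,239,240,270) if i==0 else (193,266,265,310)
    pts=[]
    for y in range(r[0],r[1]):
        x=np.nonzero(im[i][y,r[2]:r[3]].max(1)<70)[0]
        if len(x)<8: continue
        d=M[:3,:3]@K@[x.mean()+r[2],y,1]; c=M[:3,3]; n=O[:,2]; q=rim+6e-3*n
        pts.append(c+d*((q-c)@n)/(d@n))
    L=(np.array(pts)-rim)@O   # own coords rel. rim
    s,b=np.polyfit(L[:,0],L[:,1],1)
    print(el,i,'x range',L[0,0].round(4),L[-1,0].round(4),'y slope deg',np.degrees(s).round(2),'y at grip(-.08)',(s*-.08+b).round(4),'y at rim',b.round(4))
E
```

```text
37 0 x range -0.1126 -0.0523 y slope deg -1.06 y at grip(-.08) 0.0015 y at rim -0.0
37 1 x range -0.1122 -0.0513 y slope deg -1.06 y at grip(-.08) 0.0012 y at rim -0.0003
38.5 0 x range -0.1117 -0.0515 y slope deg -0.93 y at grip(-.08) 0.0013 y at rim -0.0
38.5 1 x range -0.1112 -0.0504 y slope deg -1.08 y at grip(-.08) 0.0012 y at rim -0.0003
40 0 x range -0.111 -0.0509 y slope deg -0.79 y at grip(-.08) 0.0011 y at rim -0.0
40 1 x range -0.1103 -0.0496 y slope deg -1.11 y at grip(-.08) 0.0012 y at rim -0.0003
```

```bash
python3 - <<'E'
from h import *
rim=np.array([.572,-.3296,.1388])
O=own(-33.3,38.5);G=rim-.08*O[:,0];print(G)
delta(toolR(-33.3,38.5),G-.02*O[:,2])
E
```

```text
[ 0.51967123 -0.29522642  0.08899883]
shift [0.0015 0.0188 0.1306] rot [ 0.0012 -0.0105  0.0146] |d| 0.132 deg 1.0
```

```bash
python3 -m creep '[[0.0015,0.019,0.04,0.001,-0.01,0.015,1],[0.0015,0.019,0.08,0.001,-0.01,0.015,1],[0.0015,0.019,0.11,0.001,-0.01,0.015,1],[0.0015,0.019,0.1305,0.001,-0.01,0.015,1],[0.0015,0.019,0.1305,0.001,-0.01,0.015,1],[0.0015,0.019,0.1305,0.001,-0.01,0.015,1]]' 30; python3 - <<'E'
from h import *
rim=np.array([.572,-.3296,.1388])
O=own(-33.3,38.5);G=rim-.08*O[:,0]
delta(toolR(-33.3,38.5),G-.02*O[:,2])
print(bot.get_obs()['q'].round(1))
snap('wrist','w3.png');snap('scene','s3.png')
a=cv2.imread('pics/s3.png')[180:280,90:240];cv2.imwrite('pics/s3c.png',cv2.resize(a,None,fx=4,fy=4))
E
```

```text
time: 3.3
ee_pos: [0.5294, -0.3025, 0.0724]
tcp_rot: [141.6, -0.0, 56.6]
wrist_force: [0.4, -1.0, -0.8]
opening: 0.0859
shift [ 0.0008  0.0008 -0.0006] rot [-0.002   0.0004 -0.0011] |d| 0.001 deg 0.1
[-28.3 -21.9 -41.6  32.   -3.1   4. ]
```

View pics/w3.png

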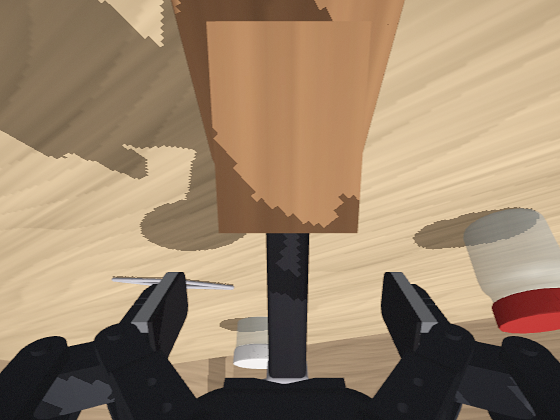

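View pics/s3c.png

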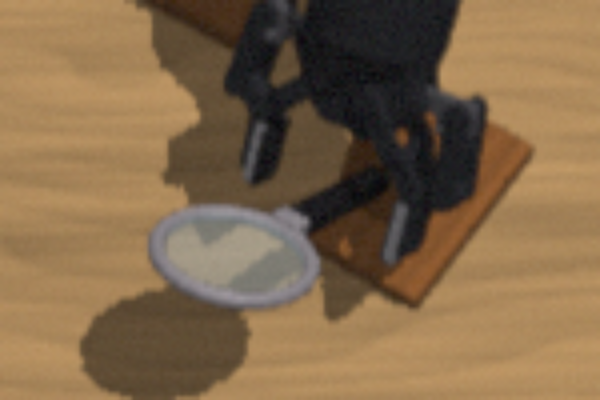

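The fingers straddle the handle, which is centred at column 288 between the pads at 165 and 405. I'll close the gripper.

```bash
python3 -m creep '[[0,0,0,0,0,0,0],[0,0,0,0,0,0,0],[0,0,0,0,0,0,0],[0,0,0,0,0,0,0],[0,0,0,0,0,0,0],[0,0,0,0,0,0,0],[0,0,0,0,0,0,0],[0,0,0,0,0,0,0]]' 50;  python3 -c "
from h import *
o,_=snap('wrist','w4.png');print(o['wrist_force'],o['opening'],o['torque'])"
```

```text
time: 4.2
ee_pos: [0.5295, -0.3028, 0.0721]
tcp_rot: [141.6, -0.0, 56.6]
wrist_force: [-2.4, 3.3, 2.4]
opening: 0.0151
[-2.42301889  3.34323826  2.43851217] 0.015136426625140713 [0.54101316 0.46317342 0.05063746]
```

View pics/w4.png

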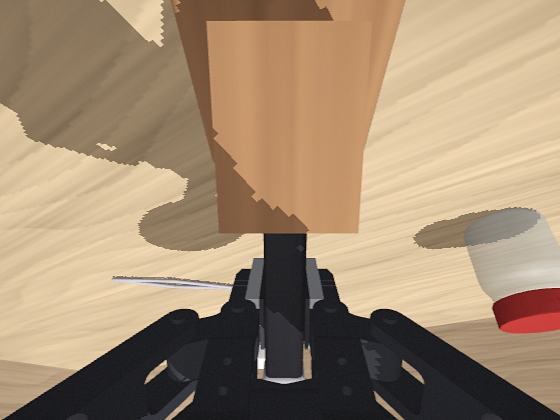

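The grip closed at 15.1 mm with a small side force. I'll draw the handle out along its axis in steps, checking the force.

```bash
python3 -m creep '[[0,0.005,0,0,0,0,0],[0,0.01,0,0,0,0,0],[0,0.015,0,0,0,0,0],[0,0.02,0,0,0,0,0]]'; python3 -c "
from h import *
o=bot.get_obs();R,p=pose(o);print('tool force',R.T@o['wrist_force'])"
```

```text
time: 4.65
ee_pos: [0.5348, -0.3064, 0.0731]
tcp_rot: [143.0, 0.0, 56.7]
wrist_force: [-55.7, 38.9, 1.8]
opening: 0.0153
tool force [  1.91715885 -53.15534129 -42.34341461]
```

```bash
python3 -c "
from h import *
o,_=snap('wrist','w5.png');R,p=pose(o);print('tool force',R.T@o['wrist_force'],p,o['tcp_rot'],o['q'],o['torque'])
o=bot.get_obs();R,p=pose(o);print('tool force',R.T@o['wrist_force'],p,o['tcp_rot'])
snap('scene','s5.png')
a=cv2.imread('pics/s5.png')[180:280,90:240];cv2.imwrite('pics/s5c.png',cv2.resize(a,None,fx=4,fy=4))"
```

```text
tool force [  1.91715885 -53.15534129 -42.34341461] [ 0.53480712 -0.30638248  0.07305371] [1.43000505e+02 2.99811509e-02 5.67043905e+01] [-28.44964355 -19.82056835 -39.32073053  33.6005234   -2.93801122
   3.85556848] [5.99462497 8.47245435 0.15417253]
tool force [  1.62953433 -38.20012223 -28.40529351] [ 0.53538762 -0.30676388  0.07360298] [1.42942162e+02 2.90295806e-02 5.66998438e+01]
```

View pics/w5.png

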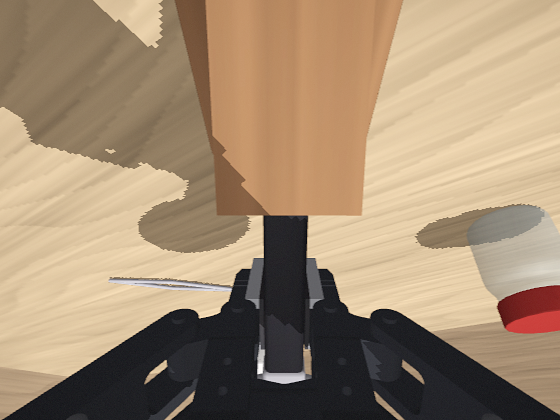

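View pics/s5c.png

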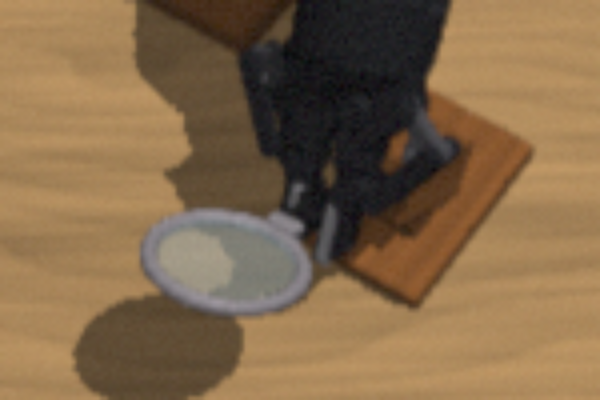

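The draw is binding: about 53 N along the handle, with the handle pitched down 1.4° and pressing on the socket floor. I'll hold here and see how it settles before correcting.

```bash
python3 -m creep '[[0,0,0,0,0,0,0],[0,0,0,0,0,0,0],[0,0,0,0,0,0,0]]'; python3 -c "
from h import *
o=bot.get_obs();R,p=pose(o);print('tool force',R.T@o['wrist_force'],p,o['tcp_rot'],'tool torque',R.T@o['torque'])"
```

```text
time: 5.05
ee_pos: [0.5355, -0.3069, 0.0738]
tcp_rot: [142.9, 0.0, 56.7]
wrist_force: [-37.8, 26.4, 0.1]
opening: 0.0149
tool force [  1.31363794 -36.68449715 -27.93896206] [ 0.53552211 -0.30686056  0.07375884] [1.42862466e+02 2.77782449e-02 5.66944472e+01] tool torque [7.47508424 0.35226527 0.05193353]
```

```bash
python3 -m creep '[[0,0,-0.003,-0.01,0,0,0],[0,0,-0.006,-0.02,0,0,0],[0,0,-0.006,-0.02,0,0,0],[0,0,-0.006,-0.02,0,0,0]]'; python3 -c "
from h import *
o=bot.get_obs();R,p=pose(o);print('tool force',R.T@o['wrist_force'],p,o['tcp_rot'],'tool torque',R.T@o['torque'])"
```

```text
time: 5.45
ee_pos: [0.5392, -0.3092, 0.0884]
tcp_rot: [140.5, -0.0, 56.6]
wrist_force: [1.8, 0.6, -8.9]
opening: 0.0154
tool force [ 1.48290398 -4.77406492  7.59527124] [ 0.53915241 -0.30920419  0.08844128] [ 1.40510995e+02 -2.90505766e-02  5.66240602e+01] tool torque [0.97592965 0.36118242 0.13397901]
```

The jam came free, and the force is now small with the handle at 39.5°. I'll continue in shorter strokes, easing the slight upward bias.

```bash
python3 -m creep '[[0,0.002,0.0015,0,0,0,0],[0,0.004,0.0015,0,0,0,0],[0,0.007,0.0015,0,0,0,0],[0,0.01,0.0015,0,0,0,0],[0,0.01,0.0015,0,0,0,0]]'; python3 -c "
from h import *
o=bot.get_obs();R,p=pose(o);print('tool force',R.T@o['wrist_force'],p,o['tcp_rot'],'tool torque',R.T@o['torque'])"
```

```text
time: 5.95
ee_pos: [0.5474, -0.3147, 0.0956]
tcp_rot: [140.3, -0.0, 56.6]
wrist_force: [0.5, -0.8, -1.0]
opening: 0.0152
tool force [-0.41119562 -0.03775472  1.33040249] [ 0.54737275 -0.31472522  0.09560802] [ 1.40346580e+02 -2.74815029e-02  5.66064333e+01] tool torque [0.59210051 0.21191393 0.06982491]
```

```bash
python3 -m creep '[[0,0.004,0,0,0,0,0],[0,0.008,0,0,0,0,0],[0,0.012,0,0,0,0,0],[0,0.015,0,0,0,0,0],[0,0.015,0,0,0,0,0]]'; python3 -c "
from h import *
o,_=snap('wrist','w6.png');R,p=pose(o);print('tool force',R.T@o['wrist_force'],p,o['tcp_rot'],'tool torque',R.T@o['torque'])"
```

```text
time: 6.45
ee_pos: [0.5567, -0.3209, 0.1045]
tcp_rot: [140.4, -0.0, 56.6]
wrist_force: [0.1, 0.0, -0.4]
opening: 0.0154
tool force [ 0.05848277 -0.25643311  0.35942418] [ 0.55674467 -0.32090258  0.10452098] [ 1.40402829e+02 -2.31138046e-02  5.66117959e+01] tool torque [0.63244567 0.11989487 0.08900071]
```

View pics/w6.png

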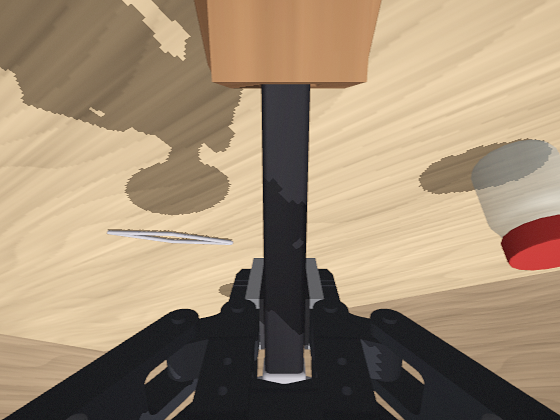

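The handle is sliding out freely, with about 46 mm drawn and no force. I'll continue clear of the socket.

```bash
python3 -m creep '[[0,0.006,0,0,0,0,0],[0,0.014,0,0,0,0,0],[0,0.022,0,0,0,0,0],[0,0.03,0,0,0,0,0],[0,0.04,0,0,0,0,0],[0,0.04,0,0,0,0,0]]'; python3 -c "
from h import *
o,_=snap('wrist','w7.png');R,p=pose(o);print('tool force',R.T@o['wrist_force'],p,o['tcp_rot'],'tool torque',R.T@o['torque'],o['q'].round(1))
snap('scene','s7.png')
a=cv2.imread('pics/s7.png')[180:280,90:240];cv2.imwrite('pics/s7c.png',cv2.resize(a,None,fx=4,fy=4))"
```

```text
time: 7.1
ee_pos: [0.5833, -0.3384, 0.1311]
tcp_rot: [140.3, -0.0, 56.6]
wrist_force: [-0.2, 0.2, 0.2]
opening: 0.0152
tool force [ 0.06750785 -0.09853671 -0.38151013] [ 0.58328771 -0.33835634  0.13108062] [ 1.40330714e+02 -2.98703554e-02  5.66104055e+01] tool torque [ 0.75690674 -0.0045199  -0.05203723] [-28.9 -15.  -30.5  34.9  -2.8   3.5]
```

View pics/w7.png

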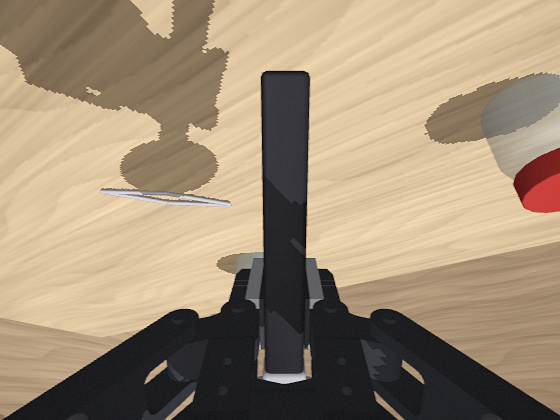

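View pics/s7c.png

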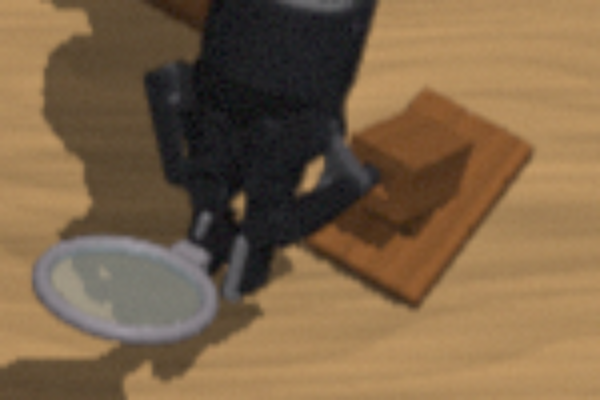

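The handle is fully out of the socket and level with nothing nearby. Next I'll lift, turn the glass level and move over toward the shell dish.

```bash
python3 -c "
from h import *
R,p=pose()
print(R.T@[0,0,.1])
delta(toolR(-33.3,20),p+[-.02,.02,.1])
delta(toolR(-33.3,0),p+[-.06,.05,.15])"
```

```text
[ 3.96878700e-05  6.36460933e-02 -7.71308838e-02]
shift [ 0.0057  0.0423 -0.0948] rot [ 0.3408  0.0004 -0.0015] |d| 0.104 deg 19.5
shift [ 0.0088  0.0356 -0.1651] rot [ 6.899e-01  1.000e-04 -1.600e-03] |d| 0.169 deg 39.5
```

```bash
python3 -m creep '[[0,0.02,-0.025,0,0,0,0],[0.004,0.04,-0.06,0.1,0,0,0],[0.006,0.042,-0.095,0.23,0,0,0],[0.007,0.04,-0.12,0.34,0,0,0],[0.009,0.036,-0.165,0.47,0,0,0],[0.009,0.036,-0.165,0.6,0,0,0],[0.009,0.036,-0.165,0.69,0,0,0],[0.009,0.036,-0.165,0.69,0,0,0]]'; python3 -c "
from h import *
o=bot.get_obs();print(o['q'].round(1))
az=14.7;O=own(az,0);D=np.array([.511,.1345,.1]);G=D-.08*O[:,0]
delta(toolR(az,0),G+[0,0,.16-.02])"
```

```text
time: 8.0
ee_pos: [0.5238, -0.2884, 0.2756]
tcp_rot: [-179.6, 0.0, 56.6]
wrist_force: [0.8, -0.6, -1.6]
opening: 0.0153
[-28.9  13.7  24.9 101.7   0.    4.5]
shift [ 0.2865 -0.2966  0.0377] rot [-0.0067 -0.0029 -0.8394] |d| 0.414 deg 48.1
```

```bash
python3 -m creep '[[0.0358,-0.037,0.005,-0.001,0,-0.105,0],[0.0717,-0.074,0.009,-0.002,0,-0.21,0],[0.107,-0.111,0.014,-0.003,-0.001,-0.315,0],[0.143,-0.148,0.019,-0.003,-0.001,-0.42,0],[0.179,-0.185,0.023,-0.004,-0.002,-0.525,0],[0.215,-0.222,0.028,-0.005,-0.002,-0.63,0],[0.25,-0.26,0.033,-0.006,-0.003,-0.735,0],[0.2865,-0.2966,0.0377,-0.0067,-0.003,-0.839,0]]'; python3 -m creep '[[0,0,0,0,0,0,0],[0,0,0,0,0,0,0],[0,0,0,0,0,0,0],[0,0,0,0,0,0,0]]';  python3 -c "
from h import *
az=14.7;O=own(az,0);D=np.array([.511,.1345,.1]);G=D-.08*O[:,0]
delta(toolR(az,0),G+[0,0,.16-.02])
o,_=snap('wrist','w8.png');print(o['q'].round(1),o['wrist_force'])
snap('scene','s8.png');snap('top','t8.png')
a=cv2.imread('pics/s8.png')[190:310,310:470];b=cv2.imread('pics/t8.png')[130:250,130:290]
cv2.imwrite('pics/st8.png',np.hstack([cv2.resize(x,None,fx=5,fy=5,interpolation=cv2.INTER_CUBIC)[:,:] for x in(a,)]))
cv2.imwrite('pics/tt8.png',cv2.resize(b,None,fx=5,fy=5,interpolation=cv2.INTER_CUBIC))"
```

```text
time: 8.8
ee_pos: [0.4339, 0.1027, 0.243]
tcp_rot: [179.4, 0.3, 104.9]
wrist_force: [1.4, 0.4, -0.2]
opening: 0.0151
time: 9.2
ee_pos: [0.4355, 0.1, 0.2433]
tcp_rot: [179.6, 0.3, 104.5]
wrist_force: [-0.7, -1.2, -0.7]
opening: 0.0152
shift [0.0143 0.0017 0.0032] rot [ 0.0065  0.0055 -0.0027] |d| 0.015 deg 0.5
[13.1 -9.1 -2.3 96.5 -0.3 -1.4] [-0.68763756 -1.21644122 -0.65127369]
```

View pics/st8.png

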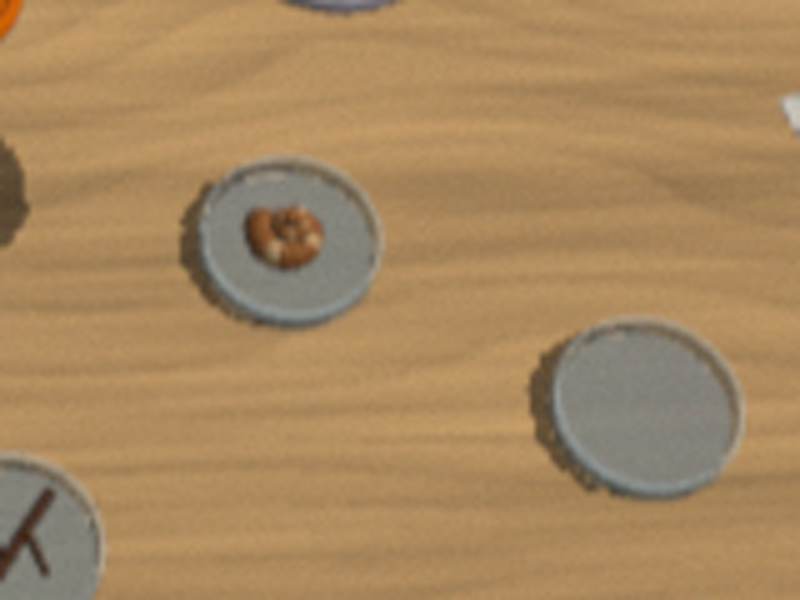

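View pics/tt8.png

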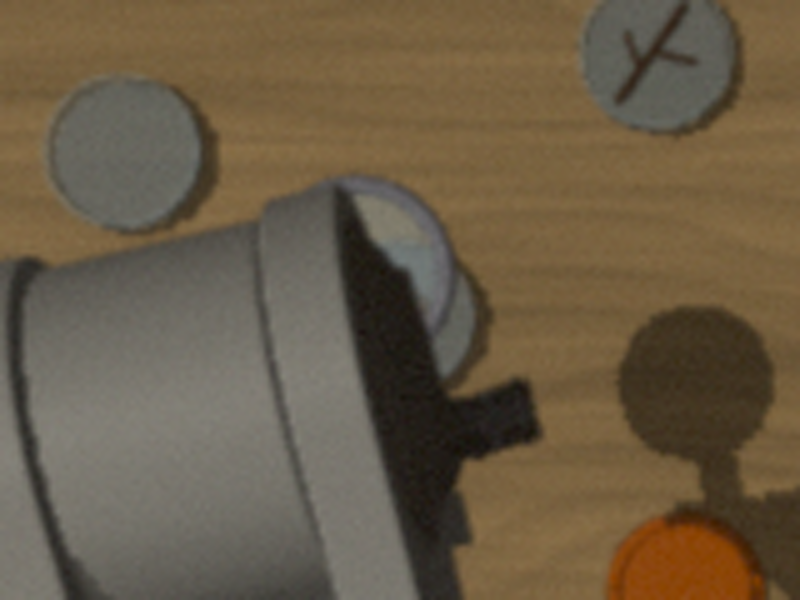

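View pics/w8.png

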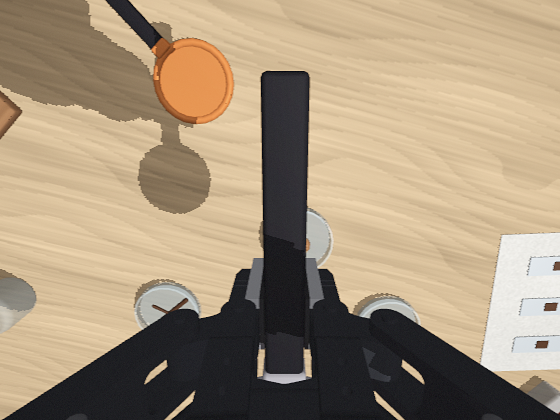

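The wrist view shows the lens still held straight (handle end at row 72), and the top view is mostly hidden by the arm. I'll check how the lens sits in the hand using the scene view.

```bash
python3 -c "
from h import *
a=cv2.imread('pics/s8.png')[110:270,280:440]
cv2.imwrite('pics/s8c.png',cv2.resize(a,None,fx=3.75,fy=3.75,interpolation=cv2.INTER_CUBIC))
M=P['wrist']['mount'];K=np.linalg.inv(P['wrist']['camera_matrix'])
def wr(u,z):
    d=M[:3,:3]@K@[u[0],u[1],1];c=M[:3,3];return c+d*(z-c[2])/d[2]
for z in(-.02,-.026):print(z,wr((285,72),z),wr((285,82),z),wr((285,376),z))
im=cv2.imread('pics/w8.png')
for y in(85,120,160,200,240):
    x=np.nonzero(im[y,240:330].max(1)<75)[0]+240;print(y,x.min(),x.max(),len(x))
o,_=bot.get_obs(),0
R,p=pose(o)
for z in(-.02,):print('pred glass',p+R@[0,.08,z],proj('scene',p+R@[0,.08,z]))
"
```

```text
-0.02 [ 1.40932293e-05 -8.84459939e-02 -2.00000000e-02] [ 1.79789004e-05 -8.52686479e-02 -2.00000000e-02] [ 0.00017148  0.04025042 -0.02      ]
-0.026 [ 1.33203096e-06 -8.79518080e-02 -2.60000000e-02] [ 5.02796761e-06 -8.49296095e-02 -2.60000000e-02] [ 0.00015103  0.03446045 -0.026     ]
85 261 308 48
120 262 308 47
160 262 307 46
200 263 306 44
240 263 305 43
pred glass [0.51292393 0.12032374 0.2635612 ] [376.04176543 176.15685977]
```

View pics/s8c.png

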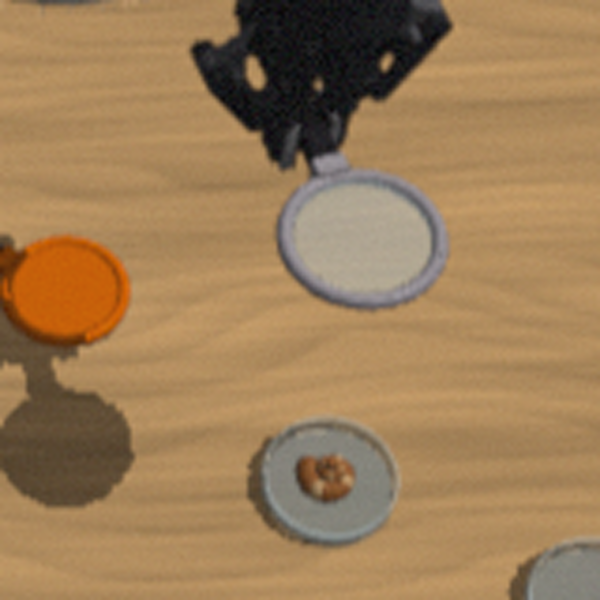

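The rim centre is at scene (376.7,173.4), against (376,176.2) predicted. That fits a slip of about 3 mm along the handle plus perhaps a small tilt, so I'll measure the tilt in two ways.

```bash
cat > tilt.py <<'E'
from h import *
from scipy.optimize import least_squares
def run(o,w,s):
    M=P['wrist']['mount'];Km=P['wrist']['camera_matrix'];K=np.linalg.inv(Km)
    # handle top-face edges, subpixel
    g=w.max(2).astype(float); L=[]
    for y in range(85,250):
        r=g[y,230:340]; thr=95; i=np.nonzero(r<thr)[0]
        i=i[(i>20)&(i<90)]; a,b=i.min(),i.max()
        xa=a-1+(r[a-1]-thr)/(r[a-1]-r[a]); xb=b+(thr-r[b])/(r[b+1]-r[b]); L.append((y,xa+230,xb+230))
    L=np.array(L); wd=L[:,2]-L[:,1]; med=np.polyval(np.polyfit(L[:,0],wd,1),L[:,0]); L=L[np.abs(wd-med)<1.0]
    # model: top face plane z=z0+t*y, half-width h
    def uv(y,x,z):
        q=np.linalg.inv(M)@np.array([x,y,z,1]);q=Km@q[:3]; return q[:2]/q[2]
    def fn(p):
        z0,t,x0,sl,h=p; out=[]
        n=np.array([0,-t,1.])
        for y,xa,xb in L[::3]:
            for u,sg in((xa,-1),(xb,1)):
                d=M[:3,:3]@K@[u,y,1];c=M[:3,3];X=c+d*(z0-n@c)/(n@d)
                out.append((X[0]-x0-sl*X[1]-sg*h)*1e3)
        return out
    for h in(.0078,.008):
        r=least_squares(lambda p:fn(np.r_[p,h]),[-.026,0,0,0]); print('handle h',h,'z0',r.x[0].round(4),'tilt deg(glass down +)',np.degrees(r.x[1]).round(2),'x0',r.x[2].round(4),'yaw slope deg',np.degrees(r.x[3]).round(2),'rms',np.std(r.fun).round(3))
    # rim ellipse in scene
    return L
def rim(s,c0,rad=30):
    a=s.astype(int); m=((a[:,:,0]-a[:,:,2])>0).astype(np.uint8)*255  # bgr: bluish
    k=np.zeros_like(m);cv2.circle(k,(int(c0[0]),int(c0[1])),rad,255,-1);m&=k
    c=max(cv2.findContours(m,cv2.RETR_EXTERNAL,cv2.CHAIN_APPROX_NONE)[0],key=cv2.contourArea)
    return cv2.convexHull(c).reshape(-1,2).astype(float),m
E
python3 - <<'E'
from tilt import *
w=cv2.imread('pics/w8.png');s=cv2.imread('pics/s8.png')
run(None,w,s)
pts,m=rim(s,(376.7,173.4));e=cv2.fitEllipseDirect(pts.astype(np.float32));print(e,len(pts))
cv2.imwrite('pics/m8.png',cv2.resize(m[130:220,330:430],None,fx=5,fy=5))
R,p=pose()
for t in(-4,-2,0,2,4):
    th=np.radians(t);ux=np.array([0,np.cos(th),np.sin(th)])
    C=np.array([0,0,-.02])+.078*ux; q=[]
    for f in np.linspace(0,2*np.pi,60,endpoint=False):
        for dz in(-.004,.004): q.append(proj('scene',p+R@(C+.042*(np.cos(f)*np.array([1,0,0])+np.sin(f)*ux)+dz*np.array([0,-np.sin(th),np.cos(th)]))))
    print(t,cv2.fitEllipseDirect(cv2.convexHull(np.float32(q))))
E
```

```text
handle h 0.0078 z0 -0.0316 tilt deg(glass down +) -3.36 x0 -0.0004 yaw slope deg -0.19 rms 0.068
handle h 0.008 z0 -0.0286 tilt deg(glass down +) -3.36 x0 -0.0004 yaw slope deg -0.19 rms 0.07
((379.6822509765625, 163.56442260742188), (12.923272132873535, 30.507478713989258), 106.88599395751953) 7
-4 ((376.11419677734375, 173.97003173828125), (38.090572357177734, 46.39175796508789), 98.12091827392578)
-2 ((375.9242858886719, 174.8363037109375), (38.77207565307617, 46.22286605834961), 99.52396392822266)
0 ((375.71533203125, 175.65780639648438), (39.4003791809082, 46.05255126953125), 100.99751281738281)
2 ((375.489013671875, 176.43382263183594), (39.97633743286133, 45.87925720214844), 102.5714111328125)
4 ((375.24774169921875, 177.16392517089844), (40.498775482177734, 45.70811080932617), 104.245361328125)
```

View pics/m8.png

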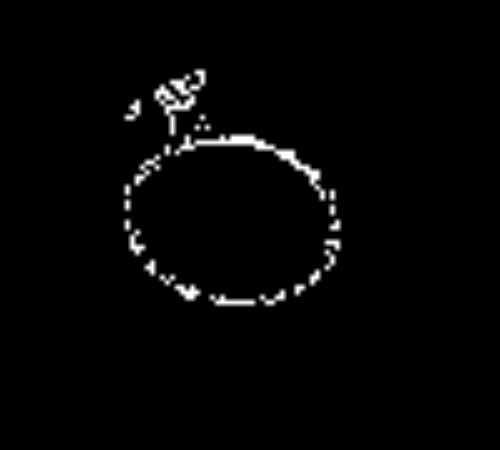

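```bash
python3 - <<'E'
from tilt import *
s=cv2.imread('pics/s8.png').astype(int)
sat=s[:,:,2]-s[:,:,0]
for th in(20,28,36):
    m=(sat<th).astype(np.uint8)*255
    k=np.zeros_like(m);cv2.ellipse(k,(377,174),(28,25),0,0,360,255,-1);m&=k; m[:157,360:374]=0
    c=max(cv2.findContours(m,cv2.RETR_EXTERNAL,cv2.CHAIN_APPROX_NONE)[0],key=cv2.contourArea).reshape(-1,2)
    c=c[c[:,1]>158]  # drop ferrule
    print(th,len(c),cv2.fitEllipseDirect(cv2.convexHull(c.astype(np.float32))))
cv2.imwrite('pics/m8b.png',cv2.resize(m[130:220,330:430],None,fx=5,fy=5))
E
```

```text
20 88 ((376.0810546875, 173.43374633789062), (36.10977554321289, 45.14719772338867), 100.67196655273438)
28 91 ((376.13519287109375, 173.32742309570312), (36.476524353027344, 45.63653564453125), 99.51577758789062)
36 91 ((376.1825866699219, 173.284912109375), (36.859012603759766, 45.904296875), 101.03555297851562)
```

View pics/m8b.png

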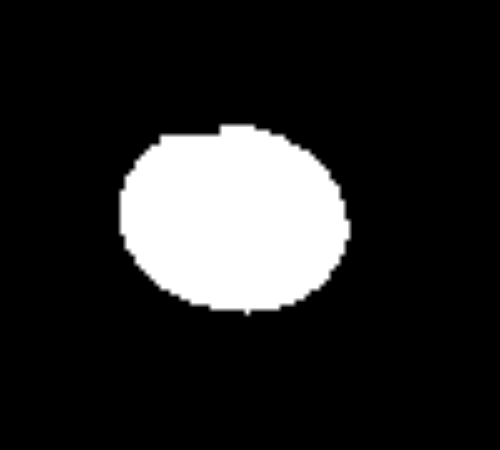

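Both checks agree that the glass sits about 3.5–4.5° nose-up relative to the tool and has slipped about 3 mm. I'll refine the dish centre with masks and work out the levelling move.

```bash
python3 - <<'E'
from tilt import *
def fit(f,r,th):
    s=cv2.imread('pics/'+f).astype(int); m=((s[:,:,2]-s[:,:,0])<th).astype(np.uint8)*255
    k=np.zeros_like(m);k[r[1]:r[3],r[0]:r[2]]=255;m&=k
    m=cv2.morphologyEx(m,cv2.MORPH_CLOSE,np.ones((3,3)))
    c=max(cv2.findContours(m,cv2.RETR_EXTERNAL,cv2.CHAIN_APPROX_NONE)[0],key=cv2.contourArea)
    return cv2.fitEllipse(cv2.convexHull(c))
for th in(12,18,24):
    a=fit('t1.png',(188,172,234,215),th);b=fit('s8.png',(344,216,394,260),th)
    print(th,a,b,'ray',ray('top',a[0],.0085),ray('scene',b[0],.0085))
D=np.array([.5115,.135,.1]);az=14.7
R,p=pose()
# lens frame in tool: x axis tilted up (toward -z) by 3.8deg
th=np.radians(-3.8); B=np.c_[[1,0,0],[0,np.cos(th),np.sin(th)],[0,-np.sin(th),np.cos(th)]]; g=np.array([-.0005,0,-.0222])+.077*B[:,1]
Rt=toolR(az,0)@B.T
for z in(.16,.1):
    pt=D+[0,0,z-.1]-Rt@g; print(pt);delta(Rt,pt)
E
```

```text
12 ((209.6892547607422, 193.5309600830078), (28.367774963378906, 28.789470672607422), 154.5015411376953) ((366.0973205566406, 239.0634307861328), (29.059968948364258, 35.052005767822266), 115.490234375) ray [0.50960188 0.13308875 0.0085    ] [0.51601717 0.13286883 0.0085    ]
18 ((209.6403045654297, 193.45196533203125), (29.510488510131836, 29.78462028503418), 83.41481018066406) ((366.30743408203125, 238.798828125), (30.173429489135742, 35.92045974731445), 116.36255645751953) ray [0.5098138  0.13322066 0.0085    ] [0.51536316 0.13342698 0.0085    ]
24 ((209.48179626464844, 193.2054443359375), (30.011024475097656, 31.139673233032227), 88.89745330810547) ((366.35003662109375, 238.82717895507812), (30.81951332092285, 36.23386001586914), 113.95799255371094) ray [0.51047516 0.13364772 0.0085    ] [0.51543954 0.13351571 0.0085    ]
[0.43547038 0.11557092 0.13784881]
shift [0.0155 0.0031 0.1052] rot [ 0.0718  0.0052 -0.0027] |d| 0.106 deg 4.1
[0.43547038 0.11557092 0.07784881]
shift [0.0158 0.0028 0.1652] rot [ 0.0718  0.0052 -0.0027] |d| 0.166 deg 4.1
```

```bash
python3 -m creep '[[0.005,0.001,0.03,0.02,0.001,0,0],[0.01,0.002,0.06,0.04,0.003,-0.001,0],[0.0155,0.003,0.09,0.06,0.005,-0.003,0],[0.0155,0.003,0.12,0.072,0.005,-0.003,0],[0.0155,0.003,0.135,0.072,0.005,-0.003,0],[0.0155,0.003,0.135,0.072,0.005,-0.003,0],[0.0155,0.003,0.135,0.072,0.005,-0.003,0],[0.0155,0.003,0.135,0.072,0.005,-0.003,0]]'; cat > chk.py <<'E'
from tilt import *
import sys
n=sys.argv[1]
o,_=snap('wrist',f'w{n}.png');R,p=pose(o);print(o['time'],p,o['tcp_rot'],o['wrist_force'].round(1),o['qd'].round(2))
snap('scene',f's{n}.png');snap('top',f't{n}.png')
run(o,cv2.imread(f'pics/w{n}.png'),None)
M=P['wrist']['mount'];K=np.linalg.inv(P['wrist']['camera_matrix'])
a=cv2.imread(f'pics/s{n}.png')[150:290,290:450]
cv2.imwrite(f'pics/s{n}c.png',cv2.resize(a,None,fx=4,fy=4,interpolation=cv2.INTER_CUBIC))
b=cv2.imread(f'pics/t{n}.png')[130:250,130:290];cv2.imwrite(f'pics/t{n}c.png',cv2.resize(b,None,fx=4,fy=4,interpolation=cv2.INTER_CUBIC))
th=np.radians(-3.8); g=np.array([-.0005,.077*np.cos(th),-.0222+.077*np.sin(th)])
G=p+R@g;print('glass est',G,'scene px',proj('scene',G),'dish px',proj('scene',[.511,.1345,.0085]))
E
python3 chk.py 9
```

```text
time: 10.15
ee_pos: [0.436, 0.1164, 0.1098]
tcp_rot: [-176.3, 0.0, 104.8]
wrist_force: [0.1, 0.2, -0.6]
opening: 0.0152
10.15 [0.43600229 0.11641313 0.10981567] [-1.76330391e+02  8.90597592e-03  1.04827103e+02] [ 0.1  0.2 -0.6] [ 0.13  0.   -0.05 -0.16 -0.02  0.02]
handle h 0.0078 z0 -0.0284 tilt deg(glass down +) -0.95 x0 -0.0003 yaw slope deg -0.15 rms 0.042
handle h 0.008 z0 -0.0255 tilt deg(glass down +) -0.95 x0 -0.0003 yaw slope deg -0.15 rms 0.043
glass est [0.5119388  0.13600122 0.13214546] scene px [374.67612043 210.47147442] dish px [366.55217375 237.0810739 ]
```

View pics/s9c.png

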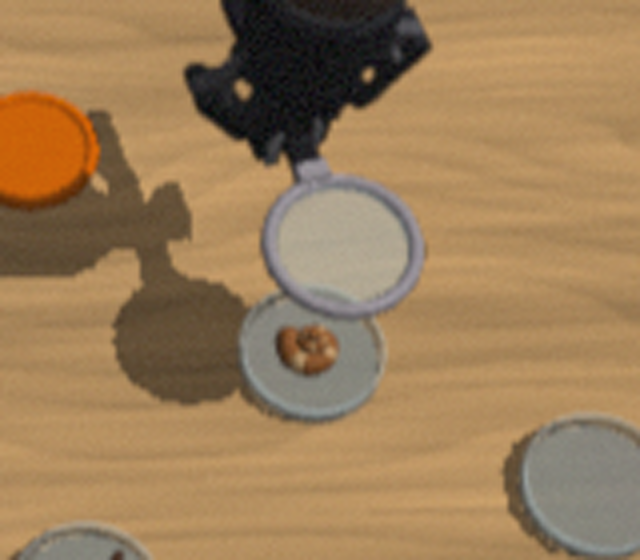

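View pics/w9.png

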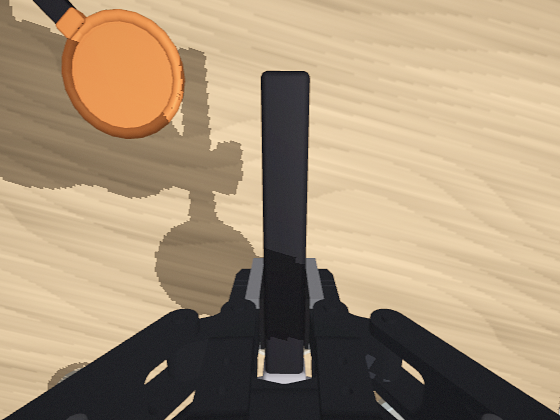

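View pics/t9c.png

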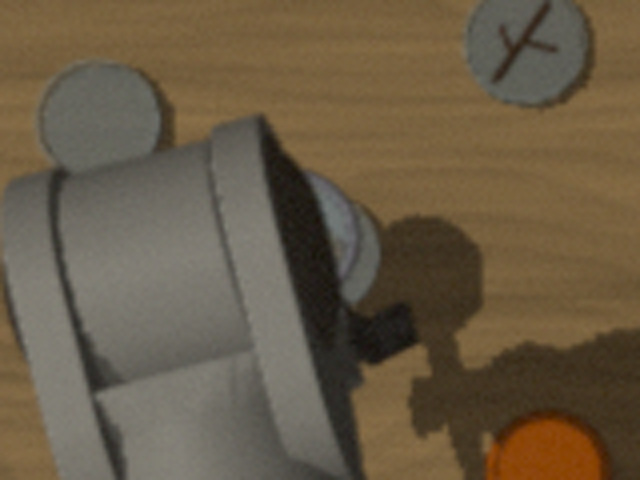

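```bash
python3 - <<'E'
from tilt import *
M=P['wrist']['mount'];Km=P['wrist']['camera_matrix'];K=np.linalg.inv(Km)
for f in('w7.png','w8.png','w9.png'):
    w=cv2.imread('pics/'+f); g=cv2.GaussianBlur(cv2.cvtColor(w,cv2.COLOR_BGR2GRAY),(0,0),1).astype(float)
    gx=np.diff(g,axis=1); L=[]
    for y in range(85,250):
        a=gx[y,250:275];b=gx[y,295:320]
        i=np.argmin(a)+250;j=np.argmax(b)+295
        if gx[y,i]>-15 or gx[y,j]<15: continue
        def sub(k): 
            q=np.abs(gx[y,k-1:k+2]);return k+.5+.5*(q[0]-q[2])/(q[0]-2*q[1]+q[2])
        L.append((y,sub(i),sub(j)))
    L=np.array(L);
    for _ in range(3):
        pa=np.polyfit(L[:,0],L[:,1],1);pb=np.polyfit(L[:,0],L[:,2],1)
        ok=(abs(L[:,1]-np.polyval(pa,L[:,0]))<.6)&(abs(L[:,2]-np.polyval(pb,L[:,0]))<.6);L=L[ok]
    print(f,len(L),'w85',np.polyval(pb,85)-np.polyval(pa,85),'w240',np.polyval(pb,240)-np.polyval(pa,240))
    wa=np.polyval(pb,[85,240])-np.polyval(pa,[85,240])
    for W in(.0155,.016):
        X=[]
        for y,wp in zip((85,240),wa):
            Z=Km[0,0]*W/wp; c=np.array([0,(y-Km[1,2])/Km[1,1],1])*Z; X.append((M@np.r_[c,1])[1:3])
        d=X[1]-X[0];print('  ',W,np.round(X,4).tolist(),'tilt',np.degrees(np.arctan2(d[1],d[0])).round(2))
for f,rt in(('s8.png',([.4355,.1,.2433],[179.6,.3,104.5])),('s9.png',None)):
    s=cv2.imread('pics/'+f).astype(int)
    R,p=pose() if rt is None else (Ro.from_euler('xyz',rt[1],degrees=True).as_matrix(),np.array(rt[0]))
    # radial edge search: outer rim from bgr r-b (tan -> grey)
    sat=cv2.GaussianBlur((s[:,:,2]-s[:,:,0]).astype(np.float32),(0,0),.7)
    c0=(376.2,173.4) if f=='s8.png' else (375.6,211)
    pts=[]
    for a in np.linspace(0,2*np.pi,180,endpoint=False):
        dd=np.degrees(a)
        if 225<dd<275: continue          # ferrule (up-left)
        if f=='s9.png' and 40<dd<140: continue  # dish behind
        rr=np.arange(14,28,.25); xs=c0[0]+rr*np.cos(a);ys=c0[1]+rr*np.sin(a)
        v=cv2.remap(sat,xs.astype(np.float32)[None],ys.astype(np.float32)[None],cv2.INTER_LINEAR)[0]
        k=np.argmax(np.diff(v)); pts.append((xs[k]+.125*np.cos(a),ys[k]+.125*np.sin(a)))
    pts=np.float32(pts); e=cv2.fitEllipse(pts); print(f,'obs',e)
    for t in(-4,-2,0):
        th=np.radians(t);ux=np.array([0,np.cos(th),np.sin(th)]);C=np.array([0,0,-.0222])+.077*ux;q=[]
        for an in np.linspace(0,2*np.pi,90,endpoint=False):
            for dz in(-.003,.003): q.append(proj('scene',p+R@(C+.042*(np.cos(an)*np.array([1,0,0])+np.sin(an)*ux)+dz*np.array([0,-np.sin(th),np.cos(th)]))))
        e=cv2.fitEllipseDirect(cv2.convexHull(np.float32(q)));print('  ',t,e,'ratio',e[1][0]/e[1][1])
E
```

```text
w7.png 165 w85 48.99311547577656 w240 42.915526633571005
   0.0155 [[-0.0839, -0.0297], [-0.0313, -0.0307]] tilt -1.1
   0.016 [[-0.084, -0.026], [-0.0298, -0.0271]] tilt -1.1
w8.png 159 w85 48.865479546060556 w240 43.15659720692747
   0.0155 [[-0.0839, -0.0294], [-0.0316, -0.0313]] tilt -2.11
   0.016 [[-0.084, -0.0257], [-0.0301, -0.0277]] tilt -2.11
w9.png 165 w85 48.94529910895187 w240 42.94685615569125
   0.0155 [[-0.0839, -0.0296], [-0.0313, -0.0308]] tilt -1.31
   0.016 [[-0.084, -0.0259], [-0.0298, -0.0271]] tilt -1.31
s8.png obs ((376.2520751953125, 173.26226806640625), (37.41412353515625, 46.27717971801758), 100.72505950927734)
   -4 ((375.9644470214844, 172.76502990722656), (37.34416961669922, 46.30055618286133), 98.13655853271484) ratio 0.8065598492858403
   -2 ((375.7770080566406, 173.62753295898438), (38.06360626220703, 46.142940521240234), 99.54590606689453) ratio 0.8249063850771675
   0 ((375.5714416503906, 174.44544982910156), (38.730350494384766, 45.98185729980469), 101.04600524902344) ratio 0.8422963483588837
s9.png obs ((375.2310485839844, 211.1026153564453), (35.903221130371094, 41.18913269042969), 106.45027160644531)
   -4 ((374.9725036621094, 210.69287109375), (35.92238235473633, 41.177284240722656), 103.78083801269531) ratio 0.8723834759168152
   -2 ((374.7806091308594, 211.30453491210938), (36.37697982788086, 41.05684280395508), 105.71607208251953) ratio 0.8860150304683584
   0 ((374.5736083984375, 211.87490844726562), (36.78522872924805, 40.93413543701172), 107.79313659667969) ratio 0.8986443303743915
```

The tilt estimates are −1.5° from the handle edges and −3 to −4° from the rim ellipse, so I'll take −2.7°. The scene view shows the rim centre at (375.2,211.1), within a pixel of the prediction. Now for the final lowering move.

```bash
python3 - <<'E'
from h import *
D=np.array([.5115,.1345,.1]);az=14.8
th=np.radians(-2.7); B=np.c_[[1,0,0],[0,np.cos(th),np.sin(th)],[0,-np.sin(th),np.cos(th)]]; g=np.array([-.0004,0,-.0222])+.077*B[:,1]
Rt=toolR(az,0)@B.T
pt=D-Rt@g;print(pt);delta(Rt,pt)
E
```

```text
[0.43594135 0.11495027 0.07782464]
shift [-0.0015  0.0018  0.0314] rot [-0.0175  0.0002  0.0008] |d| 0.031 deg 1.0
```

```bash
python3 -m creep '[[0,0.001,0.01,-0.005,0,0,0],[-0.001,0.002,0.02,-0.012,0,0,0],[-0.0015,0.002,0.0275,-0.0175,0,0.001,0],[-0.0015,0.002,0.0315,-0.0175,0,0.001,0],[-0.0015,0.002,0.0315,-0.0175,0,0.001,0],[-0.0015,0.002,0.0315,-0.0175,0,0.001,0],[-0.0015,0.002,0.0315,-0.0175,0,0.001,0],[-0.0015,0.002,0.0315,-0.0175,0,0.001,0]]'; sed -i 's/-3.8/-2.7/' chk.py; python3 chk.py 10; python3 -c "
from h import *
print(proj('scene',[.5115,.1345,.1]))"
```

```text
time: 11.1
ee_pos: [0.4357, 0.115, 0.0768]
tcp_rot: [-177.2, 0.0, 104.8]
wrist_force: [0.0, -1.1, -0.9]
opening: 0.0153
11.1 [0.43571438 0.11499063 0.07684903] [-1.77211159e+02  1.17629240e-02  1.04794948e+02] [ 0.  -1.1 -0.9] [-0.12 -0.11 -0.14 -0.02  0.02  0.06]
handle h 0.0078 z0 -0.0285 tilt deg(glass down +) -1.06 x0 -0.0003 yaw slope deg -0.15 rms 0.05
handle h 0.008 z0 -0.0256 tilt deg(glass down +) -1.06 x0 -0.0003 yaw slope deg -0.15 rms 0.051
glass est [0.51133228 0.13445014 0.09890345] scene px [371.78527787 217.99978631] dish px [366.55217375 237.0810739 ]
[371.88608534 217.81786215]
```

View pics/s10c.png

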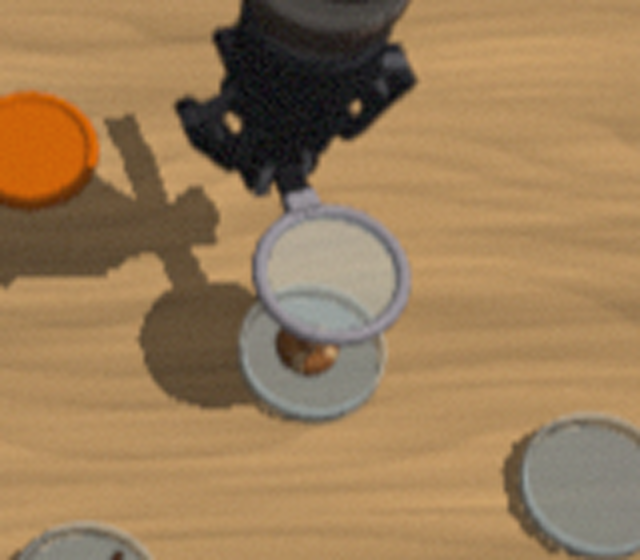

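View pics/t10c.png

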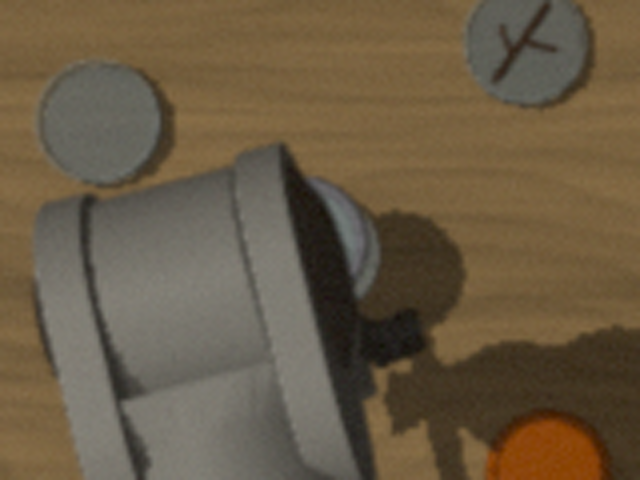

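The rim centre is at scene (372.6,218.1) against (371.8,218.0) predicted. The dish shows the same sub-pixel offset, so the two are centred to about 1–2 mm. Forces are about zero and the arm is still, so I'll hand in.

```bash
python3 -m creep '[[0,0,0,0,0,0,0],[0,0,0,0,0,0,0],[0,0,0,0,0,0,0]]'; python3 -c "
from h import *
print(bot.job_done())"
```

```text
time: 11.55
ee_pos: [0.4355, 0.1149, 0.0765]
tcp_rot: [-177.2, 0.0, 104.8]
wrist_force: [-1.1, 0.1, -1.4]
opening: 0.0152
the job is handed in; nothing more can be done
None
```

I drew the lens out of the smaller stand by its handle and handed in at 11.55 s, still holding it level over the shell dish and touching nothing.

- **Position:** the last checks put the glass centre at about (0.511, 0.134, 0.099) m. That is roughly 1–2 mm from the dish centre I measured, and about 10 cm above the table.
- **Steadiness:** the arm was still, the wrist force was under 2 N, and the gripper opening was steady at 15.2 mm.
- **Bystanders:** the arm and lens stayed clear of the jar and dishes throughout. In the last pictures the shell dish and empty dish stand as before. The top view shows the twig dish. I did not check the jar's position again by measurement.

What went less well or disagreed:
- **Jam on drawing:** the first pull bound in the socket at about 68 N wrist force. I eased it by lifting and tilting slightly, and the rest came out freely. The lens slipped about 3 mm and tilted a few degrees in the grip, which I corrected for.
- **Level:** the two tilt measurements disagreed, at about 1–2° from the handle edges and 3–4° from the rim's outline. I corrected by 2.7°, so the glass may be off level by 1–1.5°.
- **View from above:** the arm hides most of the lens from the top camera, so the final position rests on the scene camera and the arm's own pose.

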